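Draw out the analyser's flush tray and load the sample cup

TASK

Load the bench analyser: press lightly down on the bare front part of its flat sample tray and drag the tray back by friction, out from under the hood, until it is fully out against its stop. Press only as hard as it takes to keep from slipping, never harder than 20 N. Then set the small plain steel sample cup upright and fully down in the round pocket that has come into view, let go, and leave the tray fully out and everything else on the bench where it stands.

Things in the scene. Friction and masses are not known exactly. Their poses are not given: they have to be found in the camera images.
- analyser: Low white bench instrument, fixed, 370 mm long (x), 150 wide (y). Origin on the bench, on the centre line, below the hood's front edge; +x runs back under the hood, -x to its front end (x=-220 mm), z up. Ahead of the hood is an open channel 106 mm wide between side rails (top 64 mm up) and a front wall (56 mm up); the sample tray lies in it, level with the rails or up to 12 mm lower.
- hood_edge (a point): Middle of the front edge of the hood's top, 112 mm above the bench (display 115 mm); the hood covers analyser x = 0 to 150 mm over the full width, its mouth is open below 98 mm. Axes as the analyser's. No part of the analyser, tray included, may be pressed or pushed with more than 20 N, and the cup may not be pressed on it harder than that.
- tray (a joint): How far the tray is out, m: 0 in, 0.100 fully out at its stop (0.096 counts). Slides to the analyser's -x, resists with about 3.5 N, stays where left; starts 0 to 15 mm out. The tray is a flat smooth aluminium plate 210 x 100 x 12 mm without handle, front edge at analyser x=-110 mm when in, rear edge always under the hood. Sprung: sinks 1 mm per 8 N, at most 3 mm. 10 to 14 N grips it well.
- press_area (a point): Point on the tray's bare front part, on the centre line, 40 mm behind its front edge (analyser x=-70 mm when in); travels with the tray. Its height, 58 mm above the bench, is only nominal: a screw sets the tray's height, and the real tray top lies anywhere from 6 mm below to 6 mm above this point, so it must be felt for. Axes as the analyser's.
- pocket (a point): Centre of the tray's round pocket at nominal height (real tray top up to 6 mm lower or higher); travels with the tray, hidden under the hood at first, at analyser x=-55 mm when fully out. Pocket 44 mm across, 8 mm deep, flat floor, small chamfer. Axes as the analyser's.
- cup: The sample cup: a plain closed steel cylinder 38 mm across and 40 mm high with a thin dark line around it, 70 to 150 g, standing on the bench. Origin at the centre of its underside, z up.
- can: Bystander: larger steel can, 54 mm across, 72 mm high with a black knob on its lid. Origin at the centre of its underside. May stand in any of the three places that it shares with the cup and the crucible, about 110 mm or more apart.
- crucible: Bystander: white ceramic crucible, conical, 54 mm across at the top, 55 mm high with its lid's knob. Origin at the centre of its underside.
- dish: Bystander: glass dish 90 mm across, 14 mm high, with steel balls in it. Origin at the centre of its underside.
- beaker: Bystander: glass beaker 66 mm across, 90 mm high. Origin at the centre of its underside.
- spatula: Bystander: spatula 170 mm long lying on the bench. Origin under its middle.
- washbottle: Bystander: white bottle 64 mm across, 160 mm high. Origin at the centre of its underside.
Not all that is in view belongs to the job. What is shaped like the cup but blue, orange or purple is not meant.

How it is judged (in metres and radians):
On the way:
1. the tray is fully out (96 mm or more), and the cup is not yet in it (value of joint tray above 0.096 m and horizontal distance between cup and pocket above 0.06 m), for 0.2 s.
At the end, for the whole second after the job is handed in: The tray is out by at least 96 mm of its 100 mm, and the cup stands upright (within 0.06 rad) in the pocket, its axis within 4.5 mm of the pocket's centre and its underside 1 to 18 mm below the pocket's nominal point, released and at rest (cup under 10 mm/s, tray under 5 mm/s) (value of joint tray above 0.096 m and horizontal distance between cup and pocket below 0.0045 m and z of cup in the frame of pocket between -0.018 and -0.001 m and angle between cup's own z axis and vertical below 0.06 rad and linear speed of cup below 0.01 m/s and velocity of joint tray below 0.005 m/s); the robot touches nothing.
It fails at once if the robot presses or pushes on the analyser or its tray with more than 20 N (contact force between any of the fingers, the arm and analyser above 20 N).
It fails at once if the cup is forced or dropped on the analyser (more than 20 N between them) (contact force between cup and analyser above 20 N).
It fails at once if a bystander is moved by more than 20 mm (distance of any of can, crucible, dish, beaker, spatula, washbottle from where it was at the start of the episode above 0.02 m).
It also fails if it takes over 64 s, if anything falls off the work surface, if the arm or the gripper's body presses on something with over 40 N, if the wrist force passes 120 N, or if a joint passes its speed limit or range.

ROBOT

A 6-joint arm with a two-finger parallel gripper is mounted at the origin on the work surface. World frame = base frame: x ahead of the robot, y to its left, z up, the work surface at z = 0. Lengths are in mm, angles in rad, forces in N, time in s.
With the tool pointing down it reaches from about 350 to 975 mm from the base axis. Payload 4.9 kg.
Tool frame: the origin (TCP) lies at the very end of the fingers, on their centre line; the grasp point (between the pads) lies 19 mm behind it (manip.grasp_offset is the distance from the TCP to the grasp point, in mm); z points along the fingers, x is the direction in which the jaws open and shut, and the axes are right-handed (so a half turn about z gives the same grasp; the last joint's range is limited). The gripper opens to 85 mm and grips with 20 to 120 N. Pads are 22 mm wide; open, the fingers measure 114 mm over their backs; the gripper's body (76 mm by 85 mm) begins 54 mm behind the grasp point. The pads swing forward as they close: fully open they stand 13 mm farther back than shut.
Start: joints at [1.072, 0.053, 1.613, -0, 1.476, -0.119], TCP at [231.698, 580.446, 231.304] pointing down, gripper open.
Joint ranges: [-3.01, 3.01], [-1.01, 2.22], [0.06, 2.58], [-1.02, 4.17], [0.09, 2.62], [-3.14, 3.14]. Speed limits (rad/s): [2.57, 2.57, 3.14, 3.14, 3.14, 3.14].

INTERFACE

Orientations are given as a 3x3 rotation matrix whose columns are the frame's x, y, z axes.
In Python, from plant import manip, capture gives the robot as it stands.
- The arm moves only by the tool jog_arm, never from a script. Its argument "commands" is a list of rows, each an object with "offset": the shift along the tool's x, y, z in mm, a list of three; "twist": the turn, a rotation vector about the tool's x, y, z in rad, a list of three; "hand": the opening in per cent of the stroke, from 0 (shut) to 100 (fully open). A call has exactly 10 rows; each row shifts and turns the commanded pose from where the row before left it, along the tool's axes as they then stand; what a row does not reach is not made up. A row lasts 1/12 s, in which the tool goes at most 41.7 mm and 7.16 degrees, less where a joint would pass 70% of its speed; a pose out of reach is approached as far as the arm can. A call with a gripper value outside its range is refused whole. The fingers move at their own pace and stop on an object; the grip force is fixed at half the most. Time passes only in rows, so rows that do not move let the fingers close, or fill a call up. It gives the time, the measured TCP pose, the force and the opening at its end, in the units of the state.
- manip.get_obs(): the state, without advancing time (a new reading comes with each control period).
- capture(name): name is "scene" or "top" or "wrist"; returns a dict with "img" (384x512x3 uint8, red, green, blue), "vfov" (degrees; the focal length in pixels is half the picture's height over the tangent of half this angle, whatever the lens; pixels are square), "cx", "cy" (the principal point, pixels), "R" (3x3) and "t" (3): a world point X has camera coordinates R X + t. Camera axes: x right, y down, z forward; pixel columns grow to the right and rows downward; lengths in mm; the calibration is good to about 2 mm. A picture is of the moment at which its call begins. There is no depth.
- manip.close_job(): hands the job in, once; it reports no verdict.
The state is a dict: "time_s": time; "q": joint angles; "dq": joint speeds; "joint_torque": joint torques, N m; "tcp_pos": TCP position; "ee_rot": TCP orientation; "wrist_force": force on the tool from outside, world axes, zero at the start; "wrist_torque": the same for the moment, N m; "opening": opening from 0.0 (shut) to 1.0 (fully open).
Only numpy, scipy, OpenCV 4.12 (cv2) and the standard library are available. Lean on these libraries where they do the work, as an engineer would, in place of code of your own. Each camera call takes 0.05 s, during which the arm holds its last target.

## Working session

There is one attempt and no reset: what is moved stays moved. The work goes in short steps, Python scripts to look and compute and a tool call to move; the robot and the scene stay as the last step left them, time stands still between calls to the robot, and variables do not carry over. Pictures are saved under pics/ and viewed, and the job is handed in when it is done.

Besides the shell and the picture viewer there is one more tool, called after "Call:" by a JSON object that holds its "method" and its "body". jog_arm: Moves the arm, as the interface text tells. Its arguments: {"type":"object","properties":{"commands":{"type":"array"}},"required":["commands"]}

```bash
ls; mkdir -p pics
python3 - <<'E'
from plant import manip,capture
import cv2,numpy as np
o=manip.get_obs();print({k:np.round(v,3).tolist() for k,v in o.items()},manip.grasp_offset)
for n in ["scene","top","wrist"]:
    c=capture(n);cv2.imwrite(f"pics/{n}0.png",c["img"][:,:,::-1]);print(n,c["vfov"],c["cx"],c["cy"],np.round(c["R"],3).tolist(),np.round(c["t"],1))
    np.savez(f"{n}0.npz",**c)
E
```

```text
pics
{'time_s': 0.0, 'q': [1.072, 0.053, 1.614, -0.0, 1.476, -0.119], 'dq': [-0.001, -0.0, -0.001, -0.001, -0.0, -0.001], 'joint_torque': [-0.0, -39.372, -37.016, -0.0, 0.008, -0.0], 'tcp_pos': [231.39, 579.912, 230.066], 'ee_rot': [[0.371, 0.929, -0.001], [0.929, -0.371, -0.002], [-0.002, -0.0, -1.0]], 'wrist_force': [0.275, 0.415, 0.959], 'wrist_torque': [-0.017, -0.002, 0.04], 'opening': 1.001} 18.700000000000003
scene 44.48687215600918 247.10254912773905 191.19492834508935 [[-0.639, 0.769, 0.005], [0.498, 0.418, -0.759], [-0.586, -0.483, -0.651]] [ 318.3 -206.6 1698.5]
top 47.611018543818574 252.56647358889816 196.90756069009242 [[-0.011, -1.0, 0.01], [-0.988, 0.01, -0.151], [0.151, -0.012, -0.988]] [   5.6  561.6 1546.8]
wrist 62.88599133308963 253.9159650739978 193.96987774080446 [[0.371, 0.928, -0.003], [0.893, -0.356, 0.276], [0.255, -0.105, -0.961]] [-622.2  -36.5  380.1]
```

View pics/scene0.png

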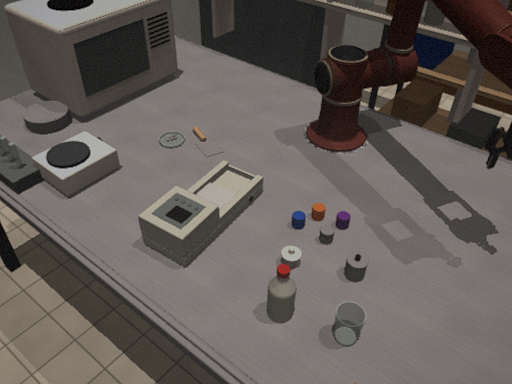

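View pics/top0.png

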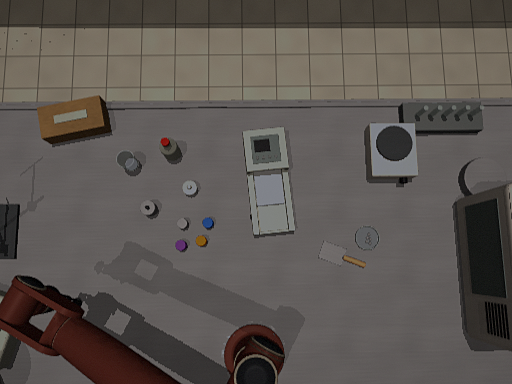

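View pics/wrist0.png

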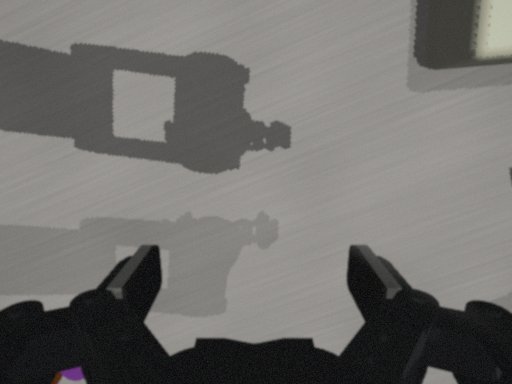

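The top view shows the analyser with its hood at (266,150) and its front end at (272,232). Candidates for the cup in the top view:
- grey (183,224), the likely cup
- blue (208,223), orange (201,241) and purple (181,245), all decoys
- can with black knob (149,208)
- crucible (190,188)

I choose the grey one and check it in close crops.

Run:
```python
import cv2,numpy as np
a=cv2.imread("pics/top0.png");b=cv2.imread("pics/scene0.png")
A=cv2.resize(a[170:260,130:230],None,fx=5,fy=5,interpolation=cv2.INTER_CUBIC)
B=cv2.resize(a[115:245,235:305],None,fx=4.5,fy=4.5,interpolation=cv2.INTER_CUBIC)[:450]
B=cv2.resize(a[115:245,235:305],(70*450//130,450),interpolation=cv2.INTER_CUBIC)
cv2.imwrite("pics/c1.png",np.hstack([A,B]))
cv2.imwrite("pics/c2.png",cv2.resize(b[150:290,130:380],None,fx=3.2,fy=3.2,interpolation=cv2.INTER_CUBIC))
```

```text
(no output)
```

View pics/c1.png

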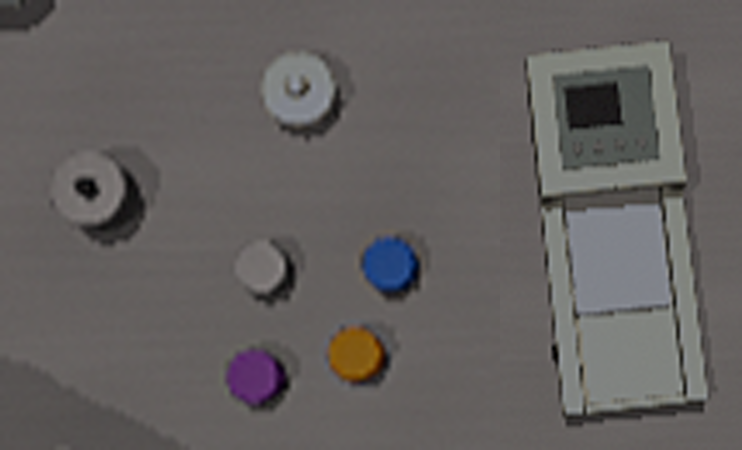

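View pics/c2.png

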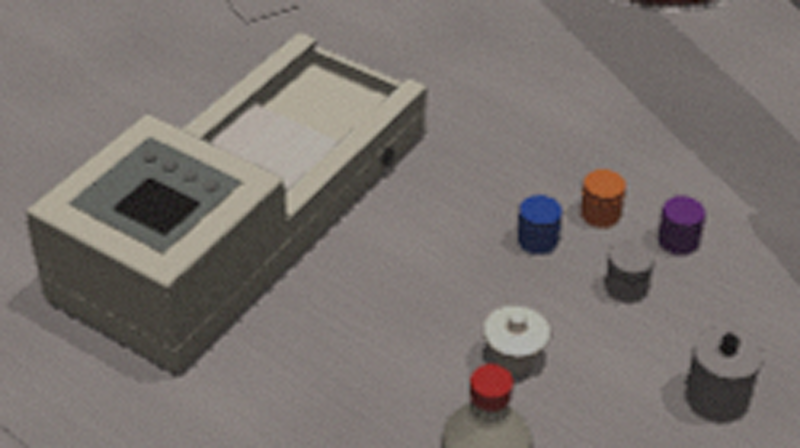

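```bash
cat > h.py <<'E'
import numpy as np,cv2
from scipy.optimize import least_squares
def cam(c):
    f=c["img"].shape[0]/2/np.tan(np.radians(float(c["vfov"]))/2)
    return f,float(c["cx"]),float(c["cy"]),np.array(c["R"]),np.array(c["t"])
def proj(c,X):
    f,cx,cy,R,t=cam(c);p=np.asarray(X,float).reshape(-1,3)@R.T+t
    return np.c_[f*p[:,0]/p[:,2]+cx,f*p[:,1]/p[:,2]+cy]
def back(c,uv,z):
    f,cx,cy,R,t=cam(c);uv=np.asarray(uv,float).reshape(-1,2)
    d=np.c_[(uv[:,0]-cx)/f,(uv[:,1]-cy)/f,np.ones(len(uv))]@R
    C=-R.T@t;return C+d*((z-C[2])/d[:,2])[:,None]
def A2W(p,X):
    c,s=np.cos(p[2]),np.sin(p[2]);X=np.asarray(X,float).reshape(-1,3)
    return np.c_[p[0]+c*X[:,0]-s*X[:,1],p[1]+s*X[:,0]+c*X[:,1],X[:,2]]
P6=np.array([[0,75,112],[0,-75,112],[150,75,112],[150,-75,112],[-220,75,64],[-220,-75,64]])
E
python3 - <<'E'
from h import *
t=np.load("top0.npz");s=np.load("scene0.npz")
ut=np.array([[541,193],[686,186],[527,58],[670,42],[566,412],[706,402]],float);ut=(ut-[500,0])/3.4615+[235,115]
us=np.array([[286,182],[147,117],[168,281],[30,210],[426,88],[303,35]],float)/3.2+[130,150]
for n,L in (("top",[(t,ut)]),("scene",[(s,us)]),("both",[(t,ut),(s,us)])):
    r=least_squares(lambda p:np.concatenate([(proj(c,A2W(p,P6))-u).ravel() for c,u in L]),[600,0,0],x_scale=[100,100,.1])
    print(n,r.x.round(4),np.round(r.fun,1))
    print(" per-point", [A2W([0,0,0],back(c,u,0))[0].round(0) for c,u in L][0])
# cup top/centres
for n,uv,h in (("cup",(260,266),40),("blue",(389,263),40),("purple",(254,376),40),("orange",(355,352),40),("can",(87,188),72),("cruc",(298,88),50)):
    u=np.array(uv)/5+[130,170];print(n,back(t,u,h).round(1))
for n,uv,h in (("cup",(630,256),40),("blue",(541,209),40),("can",(727,357),72)):
    u=np.array(uv)/3.2+[130,150];print(n,back(s,u,h).round(1))
for v in (205,312):print("sheet row",back(t,np.array([(620-500)/3.4615+235,v/3.4615+115]),58).round(1))
E
```

```text
top [ 6.470712e+02 -5.522150e+01  8.990000e-02] [ 0.   1.1  0.4 -1.  -0.1 -0.8  0.3 -0.1 -1.   1.   0.4 -0.3]
 per-point [668.  20.   0.]
scene [ 6.491083e+02 -4.988300e+01  9.220000e-02] [ 0.3 -0.9  0.4 -1.4  0.1  2.3 -1.5  0.3  1.3 -0.4 -0.5 -1. ]
 per-point [557. -59.   0.]
both [ 6.476424e+02 -5.262570e+01  9.180000e-02] [-0.7  1.  -0.3 -1.2 -0.9 -0.9 -0.5 -0.3 -1.6  0.9 -0.2 -0.5 -0.1 -1.7
  0.1 -2.1 -0.3  1.4 -1.8 -0.5  0.9 -1.  -0.8 -1.6]
 per-point [668.  20.   0.]
cup [[468.3 256.   40. ]]
blue [[469.5 162.8  40. ]]
purple [[389.2 259.3  40. ]]
orange [[405.6 187.   40. ]]
can [[522.3 374.9  72. ]]
cruc [[597.1 228.6  50. ]]
cup [[470.3 257.5  40. ]]
blue [[471.3 166.5  40. ]]
can [[544.1 386.8  72. ]]
sheet row [[642.4 -63.5  58. ]]
sheet row [[528.7 -61.6  58. ]]
```

The crop confirms the grey cylinder is the cup, at about (469,256) mm. The analyser origin is about (647.5,-53) with yaw 0.092, and the tray is about 9 mm out. Next I move over the press point with the fingers shut.

Call:
{"method": "jog_arm", "body": {"commands": [{"offset":[0,0,0],"twist":[0,0,-0.118],"hand":0},{"offset":[0,0,0],"twist":[0,0,-0.118],"hand":0},{"offset":[0,0,0],"twist":[0,0,-0.118],"hand":0},{"offset":[0,0,0],"twist":[0,0,-0.118],"hand":0},{"offset":[-37,15.4,0],"twist":[0,0,0],"hand":0},{"offset":[-37,15.4,0],"twist":[0,0,0],"hand":0},{"offset":[-37,15.4,0],"twist":[0,0,0],"hand":0},{"offset":[-37,15.4,0],"twist":[0,0,0],"hand":0},{"offset":[-37,15.4,0],"twist":[0,0,0],"hand":0},{"offset":[-37,15.4,0],"twist":[0,0,0],"hand":0}]}}

```text
time_s: 0.98
tcp_pos: [344.4, 366.1, 230.9]
ee_rot: [[-0.093, 0.996, -0.0], [0.996, 0.093, -0.0], [-0.0, -0.0, -1.0]]
wrist_force: [0.7, 0.7, 0.0]
opening: 0.003
```

Call:
{"method": "jog_arm", "body": {"commands": [{"offset":[-37,15.4,0],"twist":[0,0,0],"hand":0},{"offset":[-37,15.4,0],"twist":[0,0,0],"hand":0},{"offset":[-37,15.4,0],"twist":[0,0,0],"hand":0},{"offset":[-37,15.4,0],"twist":[0,0,0],"hand":0},{"offset":[-37,15.4,0],"twist":[0,0,0],"hand":0},{"offset":[-37,15.4,0],"twist":[0,0,0],"hand":0},{"offset":[-37,15.4,0],"twist":[0,0,0],"hand":0},{"offset":[-37,15.4,0],"twist":[0,0,0],"hand":0},{"offset":[-37,15.4,0],"twist":[0,0,0],"hand":0},{"offset":[-37,15.4,0],"twist":[0,0,0],"hand":0}]}}

```text
time_s: 1.82
tcp_pos: [531.9, 11.7, 231.1]
ee_rot: [[-0.092, 0.996, -0.0], [0.996, 0.092, 0.0], [0.0, -0.0, -1.0]]
wrist_force: [0.1, 0.4, 0.0]
opening: 0.003
```

Call:
{"method": "jog_arm", "body": {"commands": [{"offset":[-25,10.1,0],"twist":[0,0,0],"hand":0},{"offset":[-25,10.1,0],"twist":[0,0,0],"hand":0},{"offset":[-25,10.1,0],"twist":[0,0,0],"hand":0},{"offset":[0,0,25],"twist":[0,0,0],"hand":0},{"offset":[0,0,25],"twist":[0,0,0],"hand":0},{"offset":[0,0,25],"twist":[0,0,0],"hand":0},{"offset":[0,0,25],"twist":[0,0,0],"hand":0},{"offset":[0,0,0],"twist":[0,0,0],"hand":0},{"offset":[0,0,0],"twist":[0,0,0],"hand":0},{"offset":[0,0,0],"twist":[0,0,0],"hand":0}]}}

```text
time_s: 2.65
tcp_pos: [569.4, -58.4, 132.7]
ee_rot: [[-0.092, 0.996, 0.002], [0.996, 0.092, -0.0], [-0.001, 0.002, -1.0]]
wrist_force: [0.5, -0.3, 0.6]
opening: -0.001
```

Run:
```python
from plant import manip,capture
from h import *
o=manip.get_obs();print(o["tcp_pos"],o["wrist_force"])
c=capture("wrist");np.savez("w1.npz",**c)
im=c["img"][:,:,::-1].copy()
for Z in (58,):
  for X in ([-119,0,58],[-79,0,58],[-119,50,58],[-119,-50,58],[0,53,64],[0,-53,64],[-220,75,64],[-220,-75,64],[-220,53,64]):
    u=proj(c,A2W([647.6,-52.6,.0918],X))[0];print(X,u.round(0));cv2.circle(im,tuple(int(v) for v in u.round()),4,(0,0,255),1)
cv2.imwrite("pics/w1.png",im)
```

```text
[569.38177143 -58.35853495 132.71220469] [ 0.53483443 -0.2549138   0.58372199]
[-119, 0, 58] [254. 148.]
[-79, 0, 58] [254. 203.]
[-119, 50, 58] [327. 148.]
[-119, -50, 58] [182. 148.]
[0, 53, 64] [323. 302.]
[0, -53, 64] [186. 302.]
[-220, 75, 64] [383. -24.]
[-220, -75, 64] [126. -23.]
[-220, 53, 64] [345. -24.]
```

View pics/w1.png

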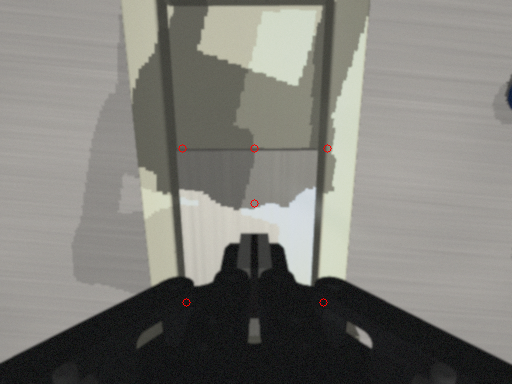

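The wrist view shows the tray's front edge at row 148, as predicted, so the tray is about 9 mm out. The tray's centre column is about 248, so its centre line lies about 4 mm further to -y. I descend and feel for the tray top.

Call:
{"method": "jog_arm", "body": {"commands": [{"offset":[-1,0,12],"twist":[0,0,0],"hand":0},{"offset":[-1,0,12],"twist":[0,0,0],"hand":0},{"offset":[-1,0,12],"twist":[0,0,0],"hand":0},{"offset":[0,0,12],"twist":[0,0,0],"hand":0},{"offset":[0,0,10],"twist":[0,0,0],"hand":0},{"offset":[0,0,6],"twist":[0,0,0],"hand":0},{"offset":[0,0,1],"twist":[0,0,0],"hand":0},{"offset":[0,0,0],"twist":[0,0,0],"hand":0},{"offset":[0,0,0],"twist":[0,0,0],"hand":0},{"offset":[0,0,0],"twist":[0,0,0],"hand":0}]}}

```text
time_s: 3.53
tcp_pos: [569.6, -61.4, 67.1]
ee_rot: [[-0.092, 0.996, 0.001], [0.996, 0.092, -0.0], [-0.0, 0.001, -1.0]]
wrist_force: [0.2, -0.5, 0.3]
opening: 0.002
```

Call:
{"method": "jog_arm", "body": {"commands": [{"offset":[0,0,0.2],"twist":[0,0,0],"hand":0},{"offset":[0,0,0.2],"twist":[0,0,0],"hand":0},{"offset":[0,0,0.2],"twist":[0,0,0],"hand":0},{"offset":[0,0,0.2],"twist":[0,0,0],"hand":0},{"offset":[0,0,0.2],"twist":[0,0,0],"hand":0},{"offset":[0,0,0.2],"twist":[0,0,0],"hand":0},{"offset":[0,0,0.2],"twist":[0,0,0],"hand":0},{"offset":[0,0,0.2],"twist":[0,0,0],"hand":0},{"offset":[0,0,0],"twist":[0,0,0],"hand":0},{"offset":[0,0,0],"twist":[0,0,0],"hand":0}]}}

```text
time_s: 4.37
tcp_pos: [568.9, -61.2, 64.7]
ee_rot: [[-0.092, 0.996, -0.0], [0.996, 0.092, 0.0], [0.0, -0.0, -1.0]]
wrist_force: [0.5, -0.6, -0.4]
opening: -0.0
```

Call:
{"method": "jog_arm", "body": {"commands": [{"offset":[0,0,0.2],"twist":[0,0,0],"hand":0},{"offset":[0,0,0.2],"twist":[0,0,0],"hand":0},{"offset":[0,0,0.2],"twist":[0,0,0],"hand":0},{"offset":[0,0,0.2],"twist":[0,0,0],"hand":0},{"offset":[0,0,0.2],"twist":[0,0,0],"hand":0},{"offset":[0,0,0.2],"twist":[0,0,0],"hand":0},{"offset":[0,0,0.2],"twist":[0,0,0],"hand":0},{"offset":[0,0,0.2],"twist":[0,0,0],"hand":0},{"offset":[0,0,0],"twist":[0,0,0],"hand":0},{"offset":[0,0,0],"twist":[0,0,0],"hand":0}]}}

```text
time_s: 5.2
tcp_pos: [568.9, -61.2, 63.1]
ee_rot: [[-0.092, 0.996, 0.0], [0.996, 0.092, 0.0], [0.0, 0.0, -1.0]]
wrist_force: [-0.2, -0.3, -0.2]
opening: 0.001
```

Call:
{"method": "jog_arm", "body": {"commands": [{"offset":[0,0,0.2],"twist":[0,0,0],"hand":0},{"offset":[0,0,0.2],"twist":[0,0,0],"hand":0},{"offset":[0,0,0.2],"twist":[0,0,0],"hand":0},{"offset":[0,0,0.2],"twist":[0,0,0],"hand":0},{"offset":[0,0,0.2],"twist":[0,0,0],"hand":0},{"offset":[0,0,0.2],"twist":[0,0,0],"hand":0},{"offset":[0,0,0.2],"twist":[0,0,0],"hand":0},{"offset":[0,0,0.2],"twist":[0,0,0],"hand":0},{"offset":[0,0,0],"twist":[0,0,0],"hand":0},{"offset":[0,0,0],"twist":[0,0,0],"hand":0}]}}

```text
time_s: 6.03
tcp_pos: [568.9, -61.2, 61.5]
ee_rot: [[-0.092, 0.996, -0.0], [0.996, 0.092, 0.0], [0.0, -0.0, -1.0]]
wrist_force: [-0.3, -0.1, -0.2]
opening: 0.002
```

Call:
{"method": "jog_arm", "body": {"commands": [{"offset":[0,0,0.2],"twist":[0,0,0],"hand":0},{"offset":[0,0,0.2],"twist":[0,0,0],"hand":0},{"offset":[0,0,0.2],"twist":[0,0,0],"hand":0},{"offset":[0,0,0.2],"twist":[0,0,0],"hand":0},{"offset":[0,0,0.2],"twist":[0,0,0],"hand":0},{"offset":[0,0,0.2],"twist":[0,0,0],"hand":0},{"offset":[0,0,0.2],"twist":[0,0,0],"hand":0},{"offset":[0,0,0.2],"twist":[0,0,0],"hand":0},{"offset":[0,0,0],"twist":[0,0,0],"hand":0},{"offset":[0,0,0],"twist":[0,0,0],"hand":0}]}}

```text
time_s: 6.87
tcp_pos: [568.9, -61.2, 59.9]
ee_rot: [[-0.092, 0.996, -0.0], [0.996, 0.092, -0.0], [-0.0, -0.0, -1.0]]
wrist_force: [-0.1, 0.2, -0.3]
opening: -0.0
```

Call:
{"method": "jog_arm", "body": {"commands": [{"offset":[0,0,0.2],"twist":[0,0,0],"hand":0},{"offset":[0,0,0.2],"twist":[0,0,0],"hand":0},{"offset":[0,0,0.2],"twist":[0,0,0],"hand":0},{"offset":[0,0,0.2],"twist":[0,0,0],"hand":0},{"offset":[0,0,0.2],"twist":[0,0,0],"hand":0},{"offset":[0,0,0.2],"twist":[0,0,0],"hand":0},{"offset":[0,0,0.2],"twist":[0,0,0],"hand":0},{"offset":[0,0,0.2],"twist":[0,0,0],"hand":0},{"offset":[0,0,0],"twist":[0,0,0],"hand":0},{"offset":[0,0,0],"twist":[0,0,0],"hand":0}]}}

```text
time_s: 7.7
tcp_pos: [568.9, -61.2, 58.3]
ee_rot: [[-0.092, 0.996, 0.0], [0.996, 0.092, -0.0], [-0.0, 0.0, -1.0]]
wrist_force: [0.5, -0.6, 0.4]
opening: -0.001
```

Call:
{"method": "jog_arm", "body": {"commands": [{"offset":[0,0,0.2],"twist":[0,0,0],"hand":0},{"offset":[0,0,0.2],"twist":[0,0,0],"hand":0},{"offset":[0,0,0.2],"twist":[0,0,0],"hand":0},{"offset":[0,0,0.2],"twist":[0,0,0],"hand":0},{"offset":[0,0,0.2],"twist":[0,0,0],"hand":0},{"offset":[0,0,0.2],"twist":[0,0,0],"hand":0},{"offset":[0,0,0.2],"twist":[0,0,0],"hand":0},{"offset":[0,0,0.2],"twist":[0,0,0],"hand":0},{"offset":[0,0,0],"twist":[0,0,0],"hand":0},{"offset":[0,0,0],"twist":[0,0,0],"hand":0}]}}

```text
time_s: 8.53
tcp_pos: [568.9, -61.2, 56.7]
ee_rot: [[-0.092, 0.996, -0.0], [0.996, 0.092, 0.0], [0.0, -0.0, -1.0]]
wrist_force: [-0.3, -0.2, -0.1]
opening: -0.001
```

Call:
{"method": "jog_arm", "body": {"commands": [{"offset":[0,0,0.2],"twist":[0,0,0],"hand":0},{"offset":[0,0,0.2],"twist":[0,0,0],"hand":0},{"offset":[0,0,0.2],"twist":[0,0,0],"hand":0},{"offset":[0,0,0.2],"twist":[0,0,0],"hand":0},{"offset":[0,0,0.2],"twist":[0,0,0],"hand":0},{"offset":[0,0,0.2],"twist":[0,0,0],"hand":0},{"offset":[0,0,0.2],"twist":[0,0,0],"hand":0},{"offset":[0,0,0.2],"twist":[0,0,0],"hand":0},{"offset":[0,0,0],"twist":[0,0,0],"hand":0},{"offset":[0,0,0],"twist":[0,0,0],"hand":0}]}}

```text
time_s: 9.37
tcp_pos: [568.9, -61.2, 55.1]
ee_rot: [[-0.092, 0.996, 0.0], [0.996, 0.092, -0.0], [-0.0, 0.0, -1.0]]
wrist_force: [0.1, -0.6, 0.2]
opening: -0.002
```

Call:
{"method": "jog_arm", "body": {"commands": [{"offset":[0,0,0.2],"twist":[0,0,0],"hand":0},{"offset":[0,0,0.2],"twist":[0,0,0],"hand":0},{"offset":[0,0,0.2],"twist":[0,0,0],"hand":0},{"offset":[0,0,0.2],"twist":[0,0,0],"hand":0},{"offset":[0,0,0.2],"twist":[0,0,0],"hand":0},{"offset":[0,0,0.2],"twist":[0,0,0],"hand":0},{"offset":[0,0,0.2],"twist":[0,0,0],"hand":0},{"offset":[0,0,0.2],"twist":[0,0,0],"hand":0},{"offset":[0,0,0],"twist":[0,0,0],"hand":0},{"offset":[0,0,0],"twist":[0,0,0],"hand":0}]}}

```text
time_s: 10.2
tcp_pos: [568.9, -61.2, 53.5]
ee_rot: [[-0.092, 0.996, -0.0], [0.996, 0.092, 0.0], [0.0, -0.0, -1.0]]
wrist_force: [-1.6, -0.6, 0.5]
opening: -0.001
```

Call:
{"method": "jog_arm", "body": {"commands": [{"offset":[0,0,0.2],"twist":[0,0,0],"hand":0},{"offset":[0,0,0.2],"twist":[0,0,0],"hand":0},{"offset":[0,0,0.2],"twist":[0,0,0],"hand":0},{"offset":[0,0,0.2],"twist":[0,0,0],"hand":0},{"offset":[0,0,0.2],"twist":[0,0,0],"hand":0},{"offset":[0,0,0],"twist":[0,0,0],"hand":0},{"offset":[0,0,0],"twist":[0,0,0],"hand":0},{"offset":[0,0,0],"twist":[0,0,0],"hand":0},{"offset":[0,0,0],"twist":[0,0,0],"hand":0},{"offset":[0,0,0],"twist":[0,0,0],"hand":0}]}}

```text
time_s: 11.03
tcp_pos: [568.9, -61.3, 52.7]
ee_rot: [[-0.092, 0.996, -0.0], [0.996, 0.092, -0.0], [-0.0, -0.0, -1.0]]
wrist_force: [-1.7, 0.4, 2.9]
opening: -0.002
```

Call:
{"method": "jog_arm", "body": {"commands": [{"offset":[0,0,0.2],"twist":[0,0,0],"hand":0},{"offset":[0,0,0.2],"twist":[0,0,0],"hand":0},{"offset":[0,0,0.2],"twist":[0,0,0],"hand":0},{"offset":[0,0,0.2],"twist":[0,0,0],"hand":0},{"offset":[0,0,0],"twist":[0,0,0],"hand":0},{"offset":[0,0,0],"twist":[0,0,0],"hand":0},{"offset":[0,0,0],"twist":[0,0,0],"hand":0},{"offset":[0,0,0],"twist":[0,0,0],"hand":0},{"offset":[0,0,0],"twist":[0,0,0],"hand":0},{"offset":[0,0,0],"twist":[0,0,0],"hand":0}]}}

```text
time_s: 11.87
tcp_pos: [569.0, -61.3, 52.2]
ee_rot: [[-0.092, 0.996, -0.0], [0.996, 0.092, -0.0], [-0.0, -0.0, -1.0]]
wrist_force: [-3.4, 0.3, 6.4]
opening: -0.001
```

Call:
{"method": "jog_arm", "body": {"commands": [{"offset":[0,0,0.2],"twist":[0,0,0],"hand":0},{"offset":[0,0,0.2],"twist":[0,0,0],"hand":0},{"offset":[0,0,0.2],"twist":[0,0,0],"hand":0},{"offset":[0,0,0.2],"twist":[0,0,0],"hand":0},{"offset":[0,0,0.2],"twist":[0,0,0],"hand":0},{"offset":[0,0,0.2],"twist":[0,0,0],"hand":0},{"offset":[0,0,0],"twist":[0,0,0],"hand":0},{"offset":[0,0,0],"twist":[0,0,0],"hand":0},{"offset":[0,0,0],"twist":[0,0,0],"hand":0},{"offset":[0,0,0],"twist":[0,0,0],"hand":0}]}}

```text
time_s: 12.7
tcp_pos: [569.6, -61.3, 51.8]
ee_rot: [[-0.092, 0.996, 0.001], [0.996, 0.092, -0.0], [-0.0, 0.001, -1.0]]
wrist_force: [-2.5, 0.3, 9.3]
opening: 0.003
```

Call:
{"method": "jog_arm", "body": {"commands": [{"offset":[0,0,0.2],"twist":[0,0,0],"hand":0},{"offset":[0,0,0.2],"twist":[0,0,0],"hand":0},{"offset":[0,-0.5,0],"twist":[0,0,0],"hand":0},{"offset":[0,-1,0],"twist":[0,0,0],"hand":0},{"offset":[0,-1,0],"twist":[0,0,0],"hand":0},{"offset":[0,-1,0],"twist":[0,0,0],"hand":0},{"offset":[0,-1,0],"twist":[0,0,0],"hand":0},{"offset":[0,-1,0],"twist":[0,0,0],"hand":0},{"offset":[0,-1,0],"twist":[0,0,0],"hand":0},{"offset":[0,-1,0],"twist":[0,0,0],"hand":0}]}}

```text
time_s: 13.53
tcp_pos: [564.6, -61.8, 52.2]
ee_rot: [[-0.092, 0.996, 0.008], [0.996, 0.092, 0.0], [-0.001, 0.008, -1.0]]
wrist_force: [3.2, 2.3, 5.9]
opening: 0.006
```

Call:
{"method": "jog_arm", "body": {"commands": [{"offset":[0,-0.5,0.2],"twist":[0,0,0],"hand":0},{"offset":[0,-0.5,0.2],"twist":[0,0,0],"hand":0},{"offset":[0,-1,0.2],"twist":[0,0,0],"hand":0},{"offset":[0,-1,0.2],"twist":[0,0,0],"hand":0},{"offset":[0,-1,0.2],"twist":[0,0,0],"hand":0},{"offset":[0,-1,0.2],"twist":[0,0,0],"hand":0},{"offset":[0,-1,0],"twist":[0,0,0],"hand":0},{"offset":[0,-1,0],"twist":[0,0,0],"hand":0},{"offset":[0,-1,0],"twist":[0,0,0],"hand":0},{"offset":[0,-1,0],"twist":[0,0,0],"hand":0}]}}

```text
time_s: 14.37
tcp_pos: [556.2, -62.6, 51.8]
ee_rot: [[-0.092, 0.996, 0.009], [0.996, 0.092, 0.0], [-0.001, 0.009, -1.0]]
wrist_force: [3.8, 3.2, 8.0]
opening: 0.001
```

Run:
```python
from plant import manip,capture
from h import *
c=capture("wrist");np.savez("w2.npz",**c)
cv2.imwrite("pics/w2.png",c["img"][:,:,::-1]);o=manip.get_obs();print(o["wrist_force"],o["tcp_pos"])
```

```text
[3.07500286 2.96934114 8.76534088] [556.06488333 -62.68496425  51.76212574]
```

View pics/w2.png

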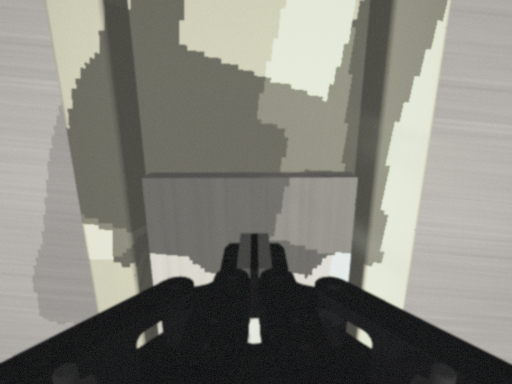

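Run:
```python
from h import *
for n,row in (("w1",148.5),("w2",175.5)):
    c=np.load(n+".npz");g=c["img"].astype(float).mean(2)
    for u in (190,200,210,300,):
        col=g[130:200,u-4:u+5].mean(1);d=np.diff(cv2.GaussianBlur(col[:,None],(1,3),0)[:,0]);k=np.argsort(-abs(d))[:3]+130;print(n,u,k,d[k-130].round(0))
    print(back(c,[[254,row]],52.8))
    for r in (30,100,140):
        x=np.abs(np.diff(cv2.GaussianBlur(g[r-3:r+4].mean(0)[None],(5,1),0)[0]));k=[i for i in range(60,460) if x[i]>3 and x[i]==x[max(0,i-5):i+6].max()];print(r,k)
```

```text
w1 190 [189 190 188] [33. 28. 19.]
w1 200 [190 191 189] [29. 23. 17.]
w1 210 [193 194 197] [10.  9.  9.]
w1 300 [150 147 149] [ 17. -15.  14.]
[[530.25972626 -63.73707265  52.8       ]]
30 [123, 157, 167, 200, 256, 315, 323, 333, 363]
100 [104, 132, 162, 173, 239, 312, 320, 328, 336, 360]
140 [91, 134, 166, 176, 252, 309, 317, 326, 333, 356]
w2 190 [177 172 171] [ 9. -9. -9.]
w2 200 [177 172 171] [ 9. -8. -8.]
w2 210 [177 171 172] [ 9. -9. -9.]
w2 300 [177 176 171] [ 18.  18. -17.]
[[518.40150332 -67.74597899  52.8       ]]
30 [104, 130, 178, 278, 350, 367, 389, 434, 445]
100 [62, 71, 114, 137, 258, 326, 347, 360, 382, 408, 434]
140 [67, 119, 141, 287, 345, 357, 378, 390, 428]
```

Run:
```python
from h import *
c=np.load("w1.npz")
for z in (52,64):
  for k in ([(167,30),(176,140)],[(323,30),(317,140)],[(157,30),(166,140)],[(333,30),(326,140)],[(123,30),(134,140)],[(363,30),(356,140)]):
    b=back(c,k,z);d=b[1]-b[0];print(z,k,b.round(1)[:, :2].tolist(),round(np.arctan2(d[1],d[0]),4))
```

```text
52 [(167, 30), (176, 140)] [[459.5, -126.6], [529.4, -119.2]] 0.1054
52 [(323, 30), (317, 140)] [[450.3, -26.4], [520.3, -20.0]] 0.0921
52 [(157, 30), (166, 140)] [[460.1, -133.0], [530.1, -126.2]] 0.0966
52 [(333, 30), (326, 140)] [[449.7, -20.0], [519.7, -13.6]] 0.0908
52 [(123, 30), (134, 140)] [[462.1, -154.9], [532.2, -148.8]] 0.0867
52 [(363, 30), (356, 140)] [[448.0, -0.8], [517.8, 7.4]] 0.1173
64 [(167, 30), (176, 140)] [[461.6, -123.3], [527.9, -116.3]] 0.1054
64 [(323, 30), (317, 140)] [[453.0, -28.6], [519.2, -22.4]] 0.0921
64 [(157, 30), (166, 140)] [[462.2, -129.4], [528.5, -123.0]] 0.0966
64 [(333, 30), (326, 140)] [[452.4, -22.5], [518.7, -16.5]] 0.0908
64 [(123, 30), (134, 140)] [[464.1, -150.1], [530.4, -144.3]] 0.0867
64 [(363, 30), (356, 140)] [[450.8, -4.3], [516.8, 3.5]] 0.1173
```

Call:
{"method": "jog_arm", "body": {"commands": [{"offset":[0.05,-1.0,0.1],"twist":[0,0,0],"hand":0},{"offset":[0.05,-1.5,0.1],"twist":[0,0,0],"hand":0},{"offset":[0.05,-1.5,0.1],"twist":[0,0,0],"hand":0},{"offset":[0.05,-1.5,0.1],"twist":[0,0,0],"hand":0},{"offset":[0.05,-1.5,0.1],"twist":[0,0,0],"hand":0},{"offset":[0.05,-1.5,0],"twist":[0,0,0],"hand":0},{"offset":[0.05,-1.5,0],"twist":[0,0,0],"hand":0},{"offset":[0.05,-1.5,0],"twist":[0,0,0],"hand":0},{"offset":[0.05,-1.5,0],"twist":[0,0,0],"hand":0},{"offset":[0.05,-1.5,0],"twist":[0,0,0],"hand":0}]}}

```text
time_s: 15.25
tcp_pos: [542.1, -63.9, 51.6]
ee_rot: [[-0.092, 0.996, 0.01], [0.996, 0.092, -0.001], [-0.002, 0.01, -1.0]]
wrist_force: [3.2, 2.2, 8.8]
opening: 0.0
```

Call:
{"method": "jog_arm", "body": {"commands": [{"offset":[0.05,-1.5,0.1],"twist":[0,0,0],"hand":0},{"offset":[0.05,-2,0.1],"twist":[0,0,0],"hand":0},{"offset":[0.05,-2,0.1],"twist":[0,0,0],"hand":0},{"offset":[0.05,-2,0.1],"twist":[0,0,0],"hand":0},{"offset":[0.05,-2,0.1],"twist":[0,0,0],"hand":0},{"offset":[0.05,-2,0],"twist":[0,0,0],"hand":0},{"offset":[0.05,-2,0],"twist":[0,0,0],"hand":0},{"offset":[0.05,-2,0],"twist":[0,0,0],"hand":0},{"offset":[0.05,-2,0],"twist":[0,0,0],"hand":0},{"offset":[0.05,-2,0],"twist":[0,0,0],"hand":0}]}}

```text
time_s: 16.08
tcp_pos: [523.0, -65.7, 51.5]
ee_rot: [[-0.092, 0.996, 0.011], [0.996, 0.092, -0.002], [-0.003, 0.011, -1.0]]
wrist_force: [3.6, 0.6, 8.9]
opening: -0.003
```

Call:
{"method": "jog_arm", "body": {"commands": [{"offset":[0.0,-2.5,0.1],"twist":[0,0,0],"hand":0},{"offset":[0.0,-2.5,0.1],"twist":[0,0,0],"hand":0},{"offset":[0.0,-2.5,0.1],"twist":[0,0,0],"hand":0},{"offset":[0.0,-2.5,0.1],"twist":[0,0,0],"hand":0},{"offset":[0.0,-2.5,0.1],"twist":[0,0,0],"hand":0},{"offset":[0.0,-2.5,0],"twist":[0,0,0],"hand":0},{"offset":[0.0,-2.5,0],"twist":[0,0,0],"hand":0},{"offset":[0.0,-2.5,0],"twist":[0,0,0],"hand":0},{"offset":[0.0,-2.5,0],"twist":[0,0,0],"hand":0},{"offset":[0.0,-2.5,0],"twist":[0,0,0],"hand":0}]}}

```text
time_s: 16.92
tcp_pos: [498.4, -68.0, 51.3]
ee_rot: [[-0.092, 0.996, 0.011], [0.996, 0.092, -0.002], [-0.003, 0.011, -1.0]]
wrist_force: [4.1, 1.1, 10.9]
opening: -0.005
```

Run:
```python
from plant import manip,capture
from h import *
c=capture("top");np.savez("t3.npz",**c)
d=capture("wrist");np.savez("w3.npz",**d)
a=cv2.resize(c["img"][110:250,200:310,::-1],(354,450),interpolation=cv2.INTER_CUBIC)
b=cv2.resize(d["img"][:,:,::-1],(440,330));b=cv2.copyMakeBorder(b,0,120,0,0,cv2.BORDER_CONSTANT)
cv2.imwrite("pics/w3.png",np.hstack([a,b]));o=manip.get_obs();print(o["wrist_force"],o["tcp_pos"])
```

```text
[ 2.97500093  0.88108273 11.84221102] [497.91017206 -68.09393961  51.17907757]
```

View pics/w3.png

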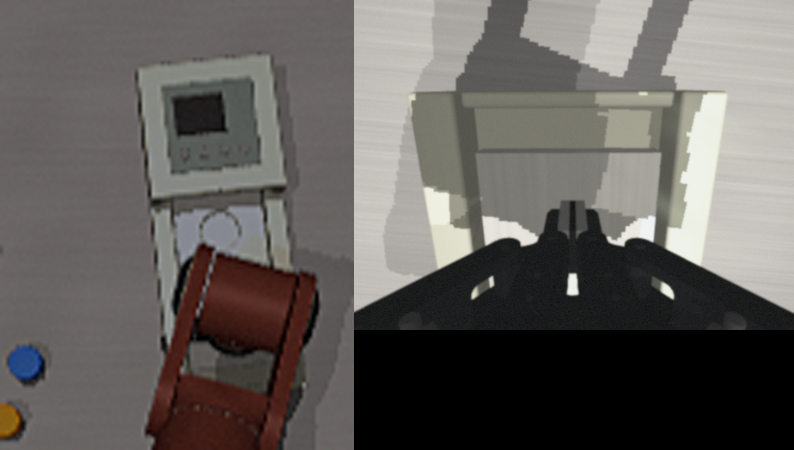

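Call:
{"method": "jog_arm", "body": {"commands": [{"offset":[0,-2,0],"twist":[0,0,0],"hand":0},{"offset":[0,-2,0],"twist":[0,0,0],"hand":0},{"offset":[0,-2,0],"twist":[0,0,0],"hand":0},{"offset":[0,-2,0],"twist":[0,0,0],"hand":0},{"offset":[0,-2,0],"twist":[0,0,0],"hand":0},{"offset":[0,-2,0],"twist":[0,0,0],"hand":0},{"offset":[0,-2,0],"twist":[0,0,0],"hand":0},{"offset":[0,-2,0],"twist":[0,0,0],"hand":0},{"offset":[0,-2,0],"twist":[0,0,0],"hand":0},{"offset":[0,-1,0],"twist":[0,0,0],"hand":0}]}}

```text
time_s: 17.85
tcp_pos: [479.3, -69.9, 51.2]
ee_rot: [[-0.092, 0.996, 0.011], [0.996, 0.092, -0.002], [-0.003, 0.011, -1.0]]
wrist_force: [3.9, 1.0, 11.8]
opening: 0.002
```

Call:
{"method": "jog_arm", "body": {"commands": [{"offset":[0,-0.6,0],"twist":[0,0,0],"hand":0},{"offset":[0,-0.6,0],"twist":[0,0,0],"hand":0},{"offset":[0,-0.6,0],"twist":[0,0,0],"hand":0},{"offset":[0,-0.6,0],"twist":[0,0,0],"hand":0},{"offset":[0,-0.6,0],"twist":[0,0,0],"hand":0},{"offset":[0,-0.6,0],"twist":[0,0,0],"hand":0},{"offset":[0,0,0],"twist":[0,0,0],"hand":0},{"offset":[0,0,0],"twist":[0,0,0],"hand":0},{"offset":[0,0,0],"twist":[0,0,0],"hand":0},{"offset":[0,0,0],"twist":[0,0,0],"hand":0}]}}

```text
time_s: 18.68
tcp_pos: [475.9, -70.2, 51.2]
ee_rot: [[-0.092, 0.996, 0.011], [0.996, 0.092, -0.002], [-0.003, 0.011, -1.0]]
wrist_force: [3.3, 0.7, 10.7]
opening: 0.001
```

Call:
{"method": "jog_arm", "body": {"commands": [{"offset":[0,-0.5,0],"twist":[0,0,0],"hand":0},{"offset":[0,-0.5,0],"twist":[0,0,0],"hand":0},{"offset":[0,-0.5,0],"twist":[0,0,0],"hand":0},{"offset":[0,-0.5,0],"twist":[0,0,0],"hand":0},{"offset":[0,-0.5,0],"twist":[0,0,0],"hand":0},{"offset":[0,-0.5,0],"twist":[0,0,0],"hand":0},{"offset":[0,0,0],"twist":[0,0,0],"hand":0},{"offset":[0,0,0],"twist":[0,0,0],"hand":0},{"offset":[0,0,0],"twist":[0,0,0],"hand":0},{"offset":[0,0,0],"twist":[0,0,0],"hand":0}]}}

```text
time_s: 19.52
tcp_pos: [473.9, -70.5, 51.4]
ee_rot: [[-0.092, 0.996, 0.014], [0.996, 0.092, -0.002], [-0.003, 0.014, -1.0]]
wrist_force: [6.8, 1.3, 9.2]
opening: 0.0
```

Run:
```python
from plant import manip,capture
from h import *
d=capture("wrist");np.savez("w4.npz",**d)
cv2.imwrite("pics/w4.png",d["img"][:,:,::-1]);o=manip.get_obs();print(o["wrist_force"],o["tcp_pos"])
g=d["img"].astype(float).mean(2)
for u in (170,200,300,330):
    col=g[:220,u-4:u+5].mean(1);x=np.diff(cv2.GaussianBlur(col[:,None],(1,5),0)[:,0]);k=[i for i in range(5,215) if abs(x[i])>3 and abs(x[i])==abs(x[i-4:i+5]).max()];print(u,[(i,round(x[i])) for i in k])
```

```text
[6.48431304 1.44752981 8.83252626] [473.91251791 -70.55082963  51.46249293]
170 [(162, 6), (182, 9)]
200 [(8, 5), (20, 8), (40, -13), (162, 7), (182, 9)]
300 [(84, -15), (147, -7), (162, 7), (182, 11), (192, 5)]
330 [(43, -8), (53, -10), (147, -7), (162, 14), (181, 18)]
```

View pics/w4.png

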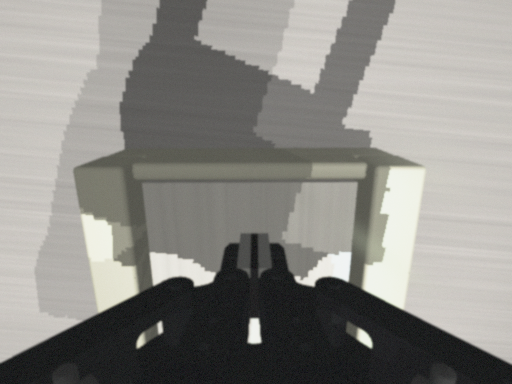

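The pull force rose to 6.8 N while the tool lagged its command, and the front edge sits by the front wall in the view (row 182). The tray is against its stop. I lift off and look at the pocket from above.

Call:
{"method": "jog_arm", "body": {"commands": [{"offset":[0,0,-4],"twist":[0,0,0],"hand":0},{"offset":[0,0,-15],"twist":[0,0,0],"hand":0},{"offset":[0,0,-30],"twist":[0,0,0],"hand":0},{"offset":[0,0,-35],"twist":[0,0,0],"hand":0},{"offset":[0,0,-35],"twist":[0,0,0],"hand":0},{"offset":[0,38,0],"twist":[0,0,0],"hand":0},{"offset":[0,38,0],"twist":[0,0,0],"hand":0},{"offset":[0,38,0],"twist":[0,0,0],"hand":65},{"offset":[0,38,0],"twist":[0,0,0],"hand":65},{"offset":[0,38,0],"twist":[0,0,0],"hand":65}]}}

```text
time_s: 20.4
tcp_pos: [658.7, -51.6, 165.4]
ee_rot: [[-0.092, 0.996, -0.0], [0.996, 0.092, 0.0], [0.0, -0.0, -1.0]]
wrist_force: [-0.4, 0.2, 0.7]
opening: 0.422
```

Call:
{"method": "jog_arm", "body": {"commands": [{"offset":[0,0,0],"twist":[0,0,0],"hand":65},{"offset":[0,0,0],"twist":[0,0,0],"hand":65},{"offset":[0,0,0],"twist":[0,0,0],"hand":65},{"offset":[0,0,0],"twist":[0,0,0],"hand":65},{"offset":[0,0,0],"twist":[0,0,0],"hand":65},{"offset":[0,0,0],"twist":[0,0,0],"hand":65},{"offset":[0,0,0],"twist":[0,0,0],"hand":65},{"offset":[0,0,0],"twist":[0,0,0],"hand":65},{"offset":[0,0,0],"twist":[0,0,0],"hand":65},{"offset":[0,0,0],"twist":[0,0,0],"hand":65}]}}

```text
time_s: 21.23
tcp_pos: [657.3, -52.1, 166.6]
ee_rot: [[-0.092, 0.996, 0.0], [0.996, 0.092, -0.0], [-0.0, 0.0, -1.0]]
wrist_force: [0.1, -0.1, 0.1]
opening: 0.649
```

Run:
```python
from plant import manip,capture
from h import *
o=manip.get_obs();print(o["wrist_force"],o["tcp_pos"],o["opening"])
d=capture("wrist");np.savez("w5.npz",**d)
cv2.imwrite("pics/w5.png",d["img"][:,:,::-1])
c=capture("top");np.savez("t5.npz",**c)
```

```text
[ 0.10852407 -0.12937423  0.13159018] [657.25092796 -52.10823014 166.61639081] 0.6493590633136751
```

View pics/w5.png

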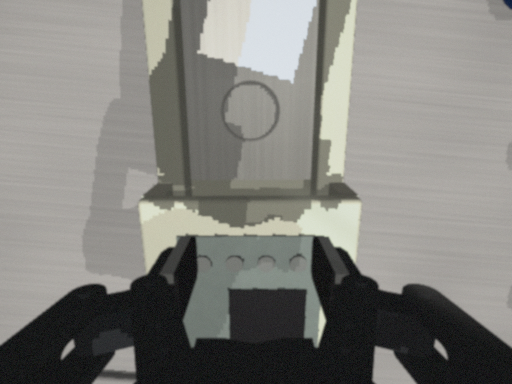

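The pocket shows at about (250,110) in the wrist view, with the hood's front edge at row 198. I fit the circle.

Run:
```python
from h import *
d=np.load("w5.npz");g=cv2.GaussianBlur(d["img"],(3,3),0).astype(float).mean(2)
ux,uy=250.5,110.5
for it in range(3):
    pts=[]
    for a in np.linspace(0,2*np.pi,120,endpoint=False):
        r=np.arange(23,36,.25);x=ux+r*np.cos(a);y=uy+r*np.sin(a)
        v=cv2.remap(g.astype(np.float32),x[None].astype(np.float32),y[None].astype(np.float32),1)[0]
        # dark line: min relative to neighbours
        base=np.interp(r,[23,36],[v[:6].mean(),v[-6:].mean()]);w=base-v;k=w.argmax()
        if w[k]>6 and abs(v[:6].mean()-v[-6:].mean())<15 and 2<k<len(r)-3:pts.append([x[k],y[k]])
    pts=np.array(pts,np.float32);(ex,ey),(A,B),an=cv2.fitEllipse(pts);ux,uy=ex,ey
    print(len(pts),ex,ey,A,B)
for z in (53,54): 
    W=back(d,pts,z);f=least_squares(lambda p:np.hypot(W[:,0]-p[0],W[:,1]-p[1])-p[2],[592,-60,22],loss="soft_l1");print(z,f.x,np.std(f.fun))
print("hood edge z112",back(d,[[141,200],[250,198],[358,199]],112))
for p in ([647.1,-55.2,.09],[647.6,-52.6,.0918]):print(A2W(p,[-55,0,53]))
# rails at z64 in row 100: find edges
for r in (30,100,160):
    x=np.diff(cv2.GaussianBlur(g[r-3:r+4].mean(0)[None],(5,1),0)[0]);k=[(i,round(x[i])) for i in range(130,370) if abs(x[i])>4 and abs(x[i])==abs(x[i-4:i+5]).max()];print(r,k)
```

```text
78 249.71029663085938 110.60693359375 55.539188385009766 57.42856979370117
92 249.68453979492188 110.65723419189453 55.34867477416992 57.28535079956055
93 249.6766357421875 110.66519165039062 55.37202835083008 57.328678131103516
53 [593.71737519 -63.14282277  21.90030391] 0.18495394008991128
54 [593.69430811 -63.13009517  21.81501314] 0.18423358425904324
hood edge z112 [[ 655.19324027 -128.78849013  112.        ]
 [ 647.23124104  -57.35839527  112.        ]
 [ 641.3990708    13.44383835  112.        ]]
[[592.32259968 -60.14332021  53.        ]]
[[592.8315864  -57.64191147  53.        ]]
30 [(144, 9), (168, -22), (181, 9), (202, 24), (307, -19), (317, -20), (324, 12), (343, 16), (353, -12)]
100 [(150, -12), (178, -6), (185, 10), (227, 12), (272, -9), (277, 11), (314, -19), (320, 30), (348, -13)]
160 [(155, -12), (182, -6), (189, 9), (239, 6), (311, -18), (317, 13), (328, 20), (343, -12)]
```

Pocket fit: centre (593.7,-63.1), radius 21.9 at z = 53. That matches the known 22 mm and the height I felt. Next I view the cup from the same relative pose, so camera bias cancels.

Call:
{"method": "jog_arm", "body": {"commands": [{"offset":[38,-10.8,1.5],"twist":[0,0,0],"hand":65},{"offset":[38,-10.8,1.5],"twist":[0,0,0],"hand":65},{"offset":[38,-10.8,1.5],"twist":[0,0,0],"hand":65},{"offset":[38,-10.8,1.5],"twist":[0,0,0],"hand":65},{"offset":[38,-10.8,1.5],"twist":[0,0,0],"hand":65},{"offset":[38,-10.8,1.5],"twist":[0,0,0],"hand":65},{"offset":[38,-10.8,1.5],"twist":[0,0,0],"hand":65},{"offset":[38,-10.8,1.5],"twist":[0,0,0],"hand":65},{"offset":[26,-7.7,1],"twist":[0,0,0],"hand":65},{"offset":[0,0,0],"twist":[0,0,0],"hand":65}]}}

```text
time_s: 22.17
tcp_pos: [531.0, 272.1, 153.2]
ee_rot: [[-0.097, 0.995, -0.001], [0.995, 0.097, 0.002], [0.002, -0.001, -1.0]]
wrist_force: [0.1, 0.3, 0.3]
opening: 0.649
```

Call:
{"method": "jog_arm", "body": {"commands": [{"offset":[0,0,0],"twist":[0,0,0],"hand":65},{"offset":[0,0,0],"twist":[0,0,0],"hand":65},{"offset":[0,0,0],"twist":[0,0,0],"hand":65},{"offset":[0,0,0],"twist":[0,0,0],"hand":65},{"offset":[0,0,0],"twist":[0,0,0],"hand":65},{"offset":[0,0,0],"twist":[0,0,0],"hand":65},{"offset":[0,0,0],"twist":[0,0,0],"hand":65},{"offset":[0,0,0],"twist":[0,0,0],"hand":65},{"offset":[0,0,0],"twist":[0,0,0],"hand":65},{"offset":[0,0,0],"twist":[0,0,0],"hand":65}]}}

```text
time_s: 23.0
tcp_pos: [533.3, 267.8, 153.4]
ee_rot: [[-0.092, 0.996, -0.0], [0.996, 0.092, 0.0], [0.0, -0.0, -1.0]]
wrist_force: [-0.1, -1.0, 0.4]
opening: 0.653
```

Run:
```python
from plant import manip,capture
from h import *
o=manip.get_obs();print(o["time_s"],o["tcp_pos"],o["opening"])
d=capture("wrist");np.savez("w6.npz",**d)
cv2.imwrite("pics/w6.png",d["img"][:,:,::-1])
```

```text
23.0 [533.28432418 267.82422309 153.3855504 ] 0.6526109556570695
```

View pics/w6.png

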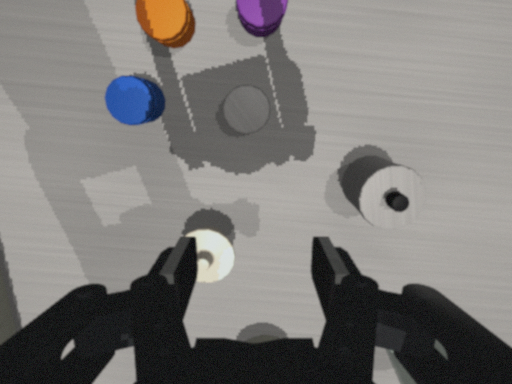

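The wrist view shows the grey cup at about (246,109), blue at (135,100), orange at (165,20), purple at (262,12), the can at (392,196) and the crucible at (208,256). I fit the cup's top circle.

Run:
```python
from h import *
d=np.load("w6.npz");im=d["img"][60:160,190:300,::-1]
I=cv2.resize(im,None,fx=6,fy=6,interpolation=cv2.INTER_CUBIC);I=cv2.convertScaleAbs(I,alpha=1.8,beta=-60)
C=np.array([468.8,256.4,0.])
for w in [(467,256),(469,257)]:
    a=np.linspace(0,2*np.pi,100)
    W=np.c_[w[0]+19*np.cos(a),w[1]+19*np.sin(a),0*a+40]
    u=(proj(d,W)-[190,60]+.5)*6;cv2.polylines(I,[u.astype(int).reshape(-1,1,2)],True,(0,0,255) if w[0]==467 else (0,255,0),1)
cv2.imwrite("pics/c6.png",I)
g=cv2.GaussianBlur(d["img"],(3,3),0).astype(np.float32).mean(2)
def obj(p):
    a=np.linspace(0,2*np.pi,180,endpoint=False);s=0
    v=[]
    for r in (17.6,20.4):
        W=np.c_[p[0]+r*np.cos(a),p[1]+r*np.sin(a),0*a+40];u=proj(d,W).astype(np.float32)
        v.append(cv2.remap(g,u[None,:,0],u[None,:,1],1)[0])
    return np.clip(np.abs(v[0]-v[1]),0,30).mean()
best=max((obj((x,y)),x,y) for x in np.arange(460,478,.5) for y in np.arange(248,266,.5));print(best)
```

```text
(np.float32(12.290488), np.float64(470.0), np.float64(255.0))
```

View pics/c6.png

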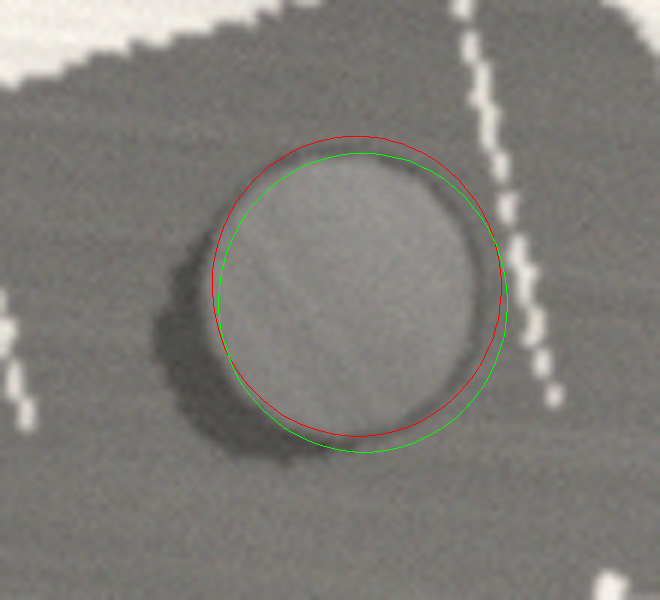

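Call:
{"method": "jog_arm", "body": {"commands": [{"offset":[-3.2,-33.1,0],"twist":[0,0,0],"hand":65},{"offset":[-3.2,-33.1,0],"twist":[0,0,0],"hand":65},{"offset":[0,0,20],"twist":[0,0,0],"hand":65},{"offset":[0,0,20],"twist":[0,0,0],"hand":65},{"offset":[0,0,20],"twist":[0,0,0],"hand":65},{"offset":[0,0,20],"twist":[0,0,0],"hand":65},{"offset":[0,0,10],"twist":[0,0,0],"hand":65},{"offset":[0,0,0],"twist":[0,0,0],"hand":65},{"offset":[0,0,0],"twist":[0,0,0],"hand":65},{"offset":[0,0,0],"twist":[0,0,0],"hand":65}]}}

```text
time_s: 23.88
tcp_pos: [468.9, 255.8, 64.8]
ee_rot: [[-0.092, 0.996, 0.002], [0.996, 0.092, 0.001], [0.001, 0.002, -1.0]]
wrist_force: [0.0, 0.2, -0.0]
opening: 0.658
```

Run:
```python
from plant import manip,capture
from h import *
o=manip.get_obs();print(o["time_s"],o["tcp_pos"],o["opening"])
d=capture("wrist");np.savez("w7.npz",**d)
im=d["img"][:,:,::-1].copy()
a=np.linspace(0,2*np.pi,100);W=np.c_[468+19*np.cos(a),255.3+19*np.sin(a),0*a+40];cv2.polylines(im,[proj(d,W).astype(int).reshape(-1,1,2)],True,(0,0,255),1)
cv2.imwrite("pics/w7.png",im)
```

```text
23.8833 [468.9492875  255.83274929  64.77981815] 0.6584448199209465
```

View pics/w7.png

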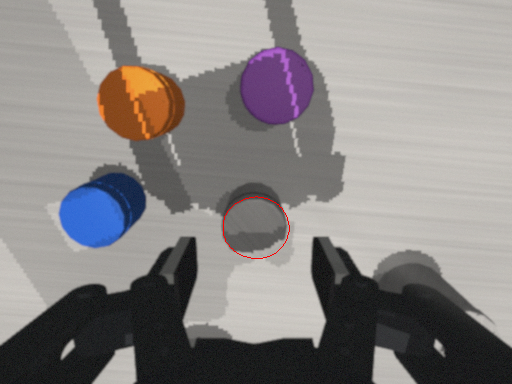

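The predicted circle lies on the cup, centred between the fingers (columns 195/316). I go down and grip.

Call:
{"method": "jog_arm", "body": {"commands": [{"offset":[0,0,12],"twist":[0,0,0],"hand":65},{"offset":[0,0,12],"twist":[0,0,0],"hand":65},{"offset":[0,0,12],"twist":[0,0,0],"hand":65},{"offset":[0,0,12],"twist":[0,0,0],"hand":65},{"offset":[0,0,6],"twist":[0,0,0],"hand":65},{"offset":[0,0,0],"twist":[0,0,0],"hand":60},{"offset":[0,0,0],"twist":[0,0,0],"hand":50},{"offset":[0,0,0],"twist":[0,0,0],"hand":30},{"offset":[0,0,0],"twist":[0,0,0],"hand":20},{"offset":[0,0,0],"twist":[0,0,0],"hand":20}]}}

```text
time_s: 24.77
tcp_pos: [468.2, 255.5, 9.8]
ee_rot: [[-0.092, 0.996, 0.001], [0.996, 0.092, 0.0], [0.0, 0.001, -1.0]]
wrist_force: [0.4, -0.8, -1.4]
opening: 0.428
```

Call:
{"method": "jog_arm", "body": {"commands": [{"offset":[0,0,0],"twist":[0,0,0],"hand":20},{"offset":[0,0,0],"twist":[0,0,0],"hand":20},{"offset":[0,0,-5],"twist":[0,0,0],"hand":20},{"offset":[0,0,-15],"twist":[0,0,0],"hand":20},{"offset":[0,0,-20],"twist":[0,0,0],"hand":20},{"offset":[0,0,-25],"twist":[0,0,0],"hand":20},{"offset":[0,0,-25],"twist":[0,0,0],"hand":20},{"offset":[0,0,-25],"twist":[0,0,0],"hand":20},{"offset":[0,0,0],"twist":[0,0,0],"hand":20},{"offset":[0,0,0],"twist":[0,0,0],"hand":20}]}}

```text
time_s: 25.6
tcp_pos: [469.2, 255.9, 126.6]
ee_rot: [[-0.092, 0.996, 0.004], [0.996, 0.092, 0.002], [0.001, 0.004, -1.0]]
wrist_force: [-1.6, -0.3, -2.1]
opening: 0.428
```

Run:
```python
from plant import manip,capture
from h import *
o=manip.get_obs();print(o["time_s"],o["tcp_pos"],o["opening"],o["wrist_force"])
d=capture("wrist");np.savez("w8.npz",**d)
im=d["img"][:,:,::-1].copy()
cv2.imwrite("pics/w8.png",cv2.resize(im[150:350,130:380],None,fx=3,fy=3,interpolation=cv2.INTER_CUBIC))
```

```text
25.6 [469.20321218 255.90515031 126.58025761] 0.42843721266743173 [-1.56028072 -0.33834586 -2.06615073]
```

View pics/w8.png

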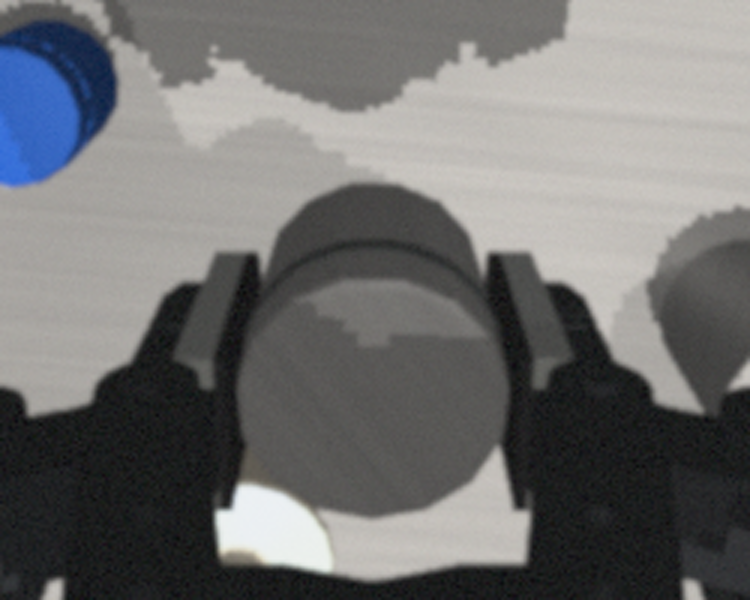

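Run:
```python
from h import *
d=np.load("w8.npz")
T=np.array([469.2,255.9]);x=np.array([-.092,.996]);y=np.array([.996,.092])
for z in (154.8,156.8):
    for u in ((373.5,398),(237,398),(510,398),(373.5,280),(373.5,517)):
        b=back(d,[np.array(u)/3+[130,150]],z)[0,:2]-T;print(z,u,"tool",(b@x).round(2),(b@y).round(2))
    # predicted centre -> pixel
    a=np.linspace(0,2*np.pi,200);
    for oy in (-2,-1,0,1,2):
        W=np.c_[T[0]+oy*y[0]+19*np.cos(a),T[1]+oy*y[1]+19*np.sin(a),0*a+z];u=(proj(d,W)-[130,150])*3;print(oy,u.min(0).round(),u.max(0).round())
# camera-vs-tcp: does R,t track exact? camera pos rel tcp in tool
for n,t in (("w5",[657.25,-52.1,166.6]),("w6",[533.28,267.82,153.39]),("w8",[469.2,255.9,126.6])):
    c=np.load(n+".npz");C=-c["R"].T@c["t"]-t;print(n,(C[:2]@x).round(2),(C[:2]@y).round(2),C[2].round(2))
```

```text
154.8 (373.5, 398) tool -1.4 1.18
154.8 (237, 398) tool -20.26 1.17
154.8 (510, 398) tool 17.45 1.18
154.8 (373.5, 280) tool -1.4 -16.61
154.8 (373.5, 517) tool -1.4 20.61
-2 [245. 249.] [522. 496.]
-1 [245. 256.] [522. 502.]
0 [246. 263.] [522. 508.]
1 [246. 270.] [521. 513.]
2 [246. 277.] [521. 519.]
156.8 (373.5, 398) tool -1.4 -0.07
156.8 (237, 398) tool -19.93 -0.08
156.8 (510, 398) tool 17.12 -0.06
156.8 (373.5, 280) tool -1.4 -17.55
156.8 (373.5, 517) tool -1.41 19.02
-2 [243. 256.] [525. 505.]
-1 [243. 263.] [524. 511.]
0 [244. 270.] [524. 517.]
1 [244. 277.] [524. 523.]
2 [244. 284.] [523. 529.]
w5 -1.36 -69.9 143.17
w6 -1.36 -69.86 143.19
w8 -1.55 -70.46 142.85
```

The cup is held upright. The camera's sideways bias is about -1.4 mm, since the held cup has to be centred between the jaws. The corrected placing target is TCP (593.6,-61.7).

Call:
{"method": "jog_arm", "body": {"commands": [{"offset":[-25,7.3,0],"twist":[0,0,0],"hand":20},{"offset":[-38,11,0],"twist":[0,0,0],"hand":20},{"offset":[-38,11,0],"twist":[0,0,0],"hand":20},{"offset":[-38,11,0],"twist":[0,0,0],"hand":20},{"offset":[-38,11,0],"twist":[0,0,0],"hand":20},{"offset":[-38,11,0],"twist":[0,0,0],"hand":20},{"offset":[-38,11,0],"twist":[0,0,0],"hand":20},{"offset":[-38,11,0],"twist":[0,0,0],"hand":20},{"offset":[-26,8,0],"twist":[0,0,0],"hand":20},{"offset":[-10.5,3.4,0],"twist":[0,0,0],"hand":20}]}}

```text
time_s: 26.48
tcp_pos: [592.9, -65.3, 121.8]
ee_rot: [[-0.088, 0.996, -0.003], [0.996, 0.088, -0.0], [0.0, -0.003, -1.0]]
wrist_force: [0.1, 1.4, -1.7]
opening: 0.43
```

Call:
{"method": "jog_arm", "body": {"commands": [{"offset":[0,0,10],"twist":[0,0,0],"hand":20},{"offset":[0,0,15],"twist":[0,0,0],"hand":20},{"offset":[0,0,15],"twist":[0,0,0],"hand":20},{"offset":[0,0,8],"twist":[0,0,0],"hand":20},{"offset":[0,0,4],"twist":[0,0,0],"hand":20},{"offset":[0,0,0],"twist":[0,0,0],"hand":20},{"offset":[0,0,0],"twist":[0,0,0],"hand":20},{"offset":[0,0,0],"twist":[0,0,0],"hand":20},{"offset":[0,0,0],"twist":[0,0,0],"hand":20},{"offset":[0,0,0],"twist":[0,0,0],"hand":20}]}}

```text
time_s: 27.32
tcp_pos: [594.0, -61.9, 73.4]
ee_rot: [[-0.092, 0.996, 0.002], [0.996, 0.092, -0.0], [-0.0, 0.002, -1.0]]
wrist_force: [0.4, -0.2, -2.6]
opening: 0.426
```

Run:
```python
from plant import manip,capture
from h import *
o=manip.get_obs();print(o["time_s"],o["tcp_pos"],o["opening"],o["wrist_force"])
d=capture("wrist");np.savez("w9.npz",**d)
im=d["img"][:,:,::-1].copy()
a=np.linspace(0,2*np.pi,100);W=np.c_[593.7+22*np.cos(a),-63.1+22*np.sin(a),0*a+53];cv2.polylines(im,[proj(d,W).astype(int).reshape(-1,1,2)],True,(0,0,255),1)
cv2.imwrite("pics/w9.png",cv2.resize(im[150:350,130:380],None,fx=3,fy=3,interpolation=cv2.INTER_CUBIC))
```

```text
27.3167 [594.00529306 -61.91525146  73.42403296] 0.4264182116338514 [ 0.40867981 -0.22533256 -2.63221882]
```

View pics/w9.png

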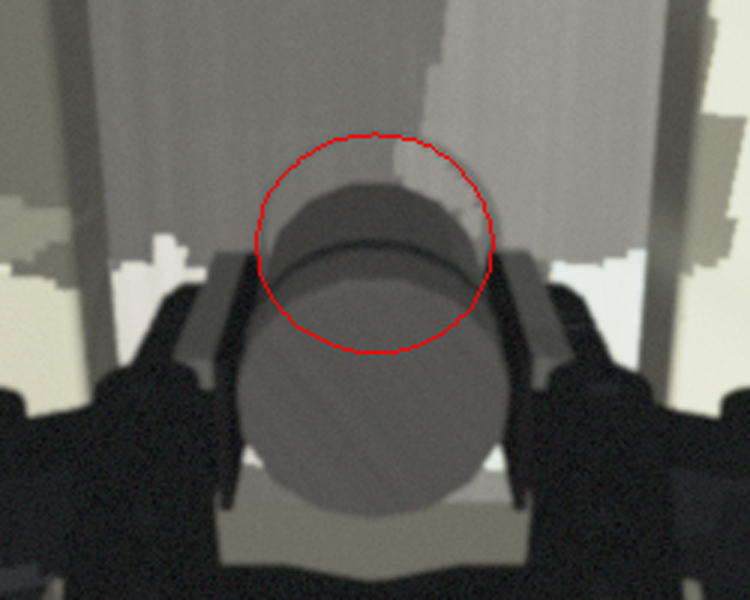

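The held cup (centre column 374) lines up with the predicted pocket circle (column 375). I lower it gently.

Call:
{"method": "jog_arm", "body": {"commands": [{"offset":[0,0,3],"twist":[0,0,0],"hand":20},{"offset":[0,0,3],"twist":[0,0,0],"hand":20},{"offset":[0,0,2],"twist":[0,0,0],"hand":20},{"offset":[0,0,1],"twist":[0,0,0],"hand":20},{"offset":[0,0,0.5],"twist":[0,0,0],"hand":20},{"offset":[0,0,0.5],"twist":[0,0,0],"hand":20},{"offset":[0,0,0.5],"twist":[0,0,0],"hand":20},{"offset":[0,0,0.5],"twist":[0,0,0],"hand":20},{"offset":[0,0,0],"twist":[0,0,0],"hand":20},{"offset":[0,0,0],"twist":[0,0,0],"hand":20}]}}

```text
time_s: 28.2
tcp_pos: [593.4, -61.9, 61.4]
ee_rot: [[-0.092, 0.996, 0.0], [0.996, 0.092, -0.0], [-0.0, 0.0, -1.0]]
wrist_force: [0.2, -0.3, -0.8]
opening: 0.428
```

Call:
{"method": "jog_arm", "body": {"commands": [{"offset":[0,0,0.2],"twist":[0,0,0],"hand":20},{"offset":[0,0,0.2],"twist":[0,0,0],"hand":20},{"offset":[0,0,0.2],"twist":[0,0,0],"hand":20},{"offset":[0,0,0.2],"twist":[0,0,0],"hand":20},{"offset":[0,0,0.2],"twist":[0,0,0],"hand":20},{"offset":[0,0,0.2],"twist":[0,0,0],"hand":20},{"offset":[0,0,0.2],"twist":[0,0,0],"hand":20},{"offset":[0,0,0.2],"twist":[0,0,0],"hand":20},{"offset":[0,0,0],"twist":[0,0,0],"hand":20},{"offset":[0,0,0],"twist":[0,0,0],"hand":20}]}}

```text
time_s: 29.03
tcp_pos: [593.3, -61.9, 59.8]
ee_rot: [[-0.092, 0.996, -0.0], [0.996, 0.092, 0.0], [0.0, -0.0, -1.0]]
wrist_force: [0.7, 1.3, -1.2]
opening: 0.427
```

In the pocket with no resistance; the cup's underside is about 3 mm below the tray top. I continue down to the floor.

Call:
{"method": "jog_arm", "body": {"commands": [{"offset":[0,0,0.3],"twist":[0,0,0],"hand":20},{"offset":[0,0,0.3],"twist":[0,0,0],"hand":20},{"offset":[0,0,0.3],"twist":[0,0,0],"hand":20},{"offset":[0,0,0.3],"twist":[0,0,0],"hand":20},{"offset":[0,0,0.3],"twist":[0,0,0],"hand":20},{"offset":[0,0,0.3],"twist":[0,0,0],"hand":20},{"offset":[0,0,0.3],"twist":[0,0,0],"hand":20},{"offset":[0,0,0.3],"twist":[0,0,0],"hand":20},{"offset":[0,0,0],"twist":[0,0,0],"hand":20},{"offset":[0,0,0],"twist":[0,0,0],"hand":20}]}}

```text
time_s: 29.87
tcp_pos: [593.3, -61.9, 57.4]
ee_rot: [[-0.092, 0.996, -0.0], [0.996, 0.092, 0.0], [0.0, -0.0, -1.0]]
wrist_force: [0.5, -0.2, -1.4]
opening: 0.431
```

Call:
{"method": "jog_arm", "body": {"commands": [{"offset":[0,0,0.2],"twist":[0,0,0],"hand":20},{"offset":[0,0,0.2],"twist":[0,0,0],"hand":20},{"offset":[0,0,0.2],"twist":[0,0,0],"hand":20},{"offset":[0,0,0.2],"twist":[0,0,0],"hand":20},{"offset":[0,0,0.2],"twist":[0,0,0],"hand":20},{"offset":[0,0,0.2],"twist":[0,0,0],"hand":20},{"offset":[0,0,0.2],"twist":[0,0,0],"hand":20},{"offset":[0,0,0.2],"twist":[0,0,0],"hand":20},{"offset":[0,0,0],"twist":[0,0,0],"hand":20},{"offset":[0,0,0],"twist":[0,0,0],"hand":20}]}}

```text
time_s: 30.7
tcp_pos: [593.4, -61.9, 55.8]
ee_rot: [[-0.092, 0.996, 0.0], [0.996, 0.092, -0.0], [-0.0, 0.0, -1.0]]
wrist_force: [-0.2, 0.2, -1.8]
opening: 0.427
```

Call:
{"method": "jog_arm", "body": {"commands": [{"offset":[0,0,0.2],"twist":[0,0,0],"hand":20},{"offset":[0,0,0.2],"twist":[0,0,0],"hand":20},{"offset":[0,0,0.2],"twist":[0,0,0],"hand":20},{"offset":[0,0,0.2],"twist":[0,0,0],"hand":20},{"offset":[0,0,0.2],"twist":[0,0,0],"hand":20},{"offset":[0,0,0.1],"twist":[0,0,0],"hand":20},{"offset":[0,0,0],"twist":[0,0,0],"hand":20},{"offset":[0,0,0],"twist":[0,0,0],"hand":20},{"offset":[0,0,0],"twist":[0,0,0],"hand":20},{"offset":[0,0,0],"twist":[0,0,0],"hand":20}]}}

```text
time_s: 31.53
tcp_pos: [593.4, -61.9, 54.7]
ee_rot: [[-0.092, 0.996, -0.0], [0.996, 0.092, -0.0], [-0.0, -0.0, -1.0]]
wrist_force: [-0.2, 0.2, -0.9]
opening: 0.43
```

Call:
{"method": "jog_arm", "body": {"commands": [{"offset":[0,0,0.2],"twist":[0,0,0],"hand":20},{"offset":[0,0,0.2],"twist":[0,0,0],"hand":20},{"offset":[0,0,0.2],"twist":[0,0,0],"hand":20},{"offset":[0,0,0.2],"twist":[0,0,0],"hand":20},{"offset":[0,0,0],"twist":[0,0,0],"hand":20},{"offset":[0,0,0],"twist":[0,0,0],"hand":20},{"offset":[0,0,0],"twist":[0,0,0],"hand":20},{"offset":[0,0,0],"twist":[0,0,0],"hand":20},{"offset":[0,0,0],"twist":[0,0,0],"hand":20},{"offset":[0,0,0],"twist":[0,0,0],"hand":20}]}}

```text
time_s: 32.37
tcp_pos: [593.5, -61.9, 54.1]
ee_rot: [[-0.092, 0.996, 0.0], [0.996, 0.092, -0.0], [-0.0, 0.0, -1.0]]
wrist_force: [-1.5, 0.7, 2.0]
opening: 0.429
```

Floor contact felt, about 4 N above the free weight at the expected depth. I release and lift straight up.

Call:
{"method": "jog_arm", "body": {"commands": [{"offset":[0,0,0],"twist":[0,0,0],"hand":45},{"offset":[0,0,0],"twist":[0,0,0],"hand":50},{"offset":[0,0,0],"twist":[0,0,0],"hand":55},{"offset":[0,0,0],"twist":[0,0,0],"hand":60},{"offset":[0,0,0],"twist":[0,0,0],"hand":60},{"offset":[0,0,0],"twist":[0,0,0],"hand":60},{"offset":[0,0,0],"twist":[0,0,0],"hand":60},{"offset":[0,0,0],"twist":[0,0,0],"hand":60},{"offset":[0,0,-2],"twist":[0,0,0],"hand":60},{"offset":[0,0,-4],"twist":[0,0,0],"hand":60}]}}

```text
time_s: 33.2
tcp_pos: [592.9, -61.8, 59.5]
ee_rot: [[-0.092, 0.996, -0.001], [0.996, 0.092, 0.0], [0.0, -0.001, -1.0]]
wrist_force: [0.5, -0.2, -0.6]
opening: 0.6
```

Call:
{"method": "jog_arm", "body": {"commands": [{"offset":[0,0,-8],"twist":[0,0,0],"hand":60},{"offset":[0,0,-12],"twist":[0,0,0],"hand":60},{"offset":[0,0,-20],"twist":[0,0,0],"hand":60},{"offset":[0,0,-25],"twist":[0,0,0],"hand":60},{"offset":[0,0,-30],"twist":[0,0,0],"hand":60},{"offset":[0,20,-12],"twist":[0,0,0],"hand":60},{"offset":[0,30,0],"twist":[0,0,0],"hand":60},{"offset":[0,20,0],"twist":[0,0,0],"hand":60},{"offset":[0,0,0],"twist":[0,0,0],"hand":60},{"offset":[0,0,0],"twist":[0,0,0],"hand":60}]}}

```text
time_s: 34.03
tcp_pos: [663.7, -55.4, 168.0]
ee_rot: [[-0.093, 0.996, 0.001], [0.996, 0.093, -0.0], [-0.0, 0.001, -1.0]]
wrist_force: [-0.3, 1.1, -0.2]
opening: 0.598
```

Run:
```python
from plant import manip,capture
from h import *
o=manip.get_obs();print(o["time_s"],o["tcp_pos"],o["opening"],o["wrist_force"])
d=capture("wrist");np.savez("w10.npz",**d);t=capture("top");s=capture("scene")
im=cv2.resize(d["img"][:220,110:390,::-1],None,fx=1.4,fy=1.4,interpolation=cv2.INTER_CUBIC)
S=cv2.resize(s["img"][150:290,130:380,::-1],(392,220),interpolation=cv2.INTER_CUBIC)
cv2.imwrite("pics/w10.png",np.vstack([im,S]));cv2.imwrite("pics/t10.png",t["img"][:,:,::-1])
```

```text
34.0333 [663.73867661 -55.36838792 168.04762362] 0.5977284125314606 [-0.34286647  1.10784568 -0.24567132]
```

View pics/w10.png

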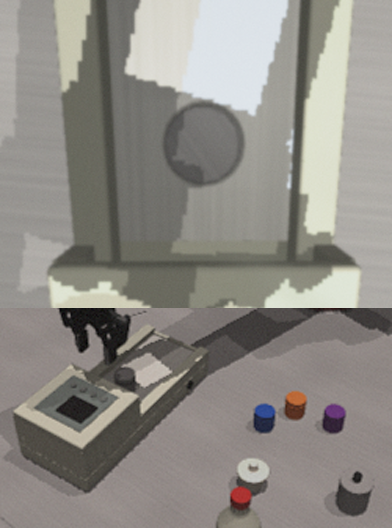

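View pics/t10.png

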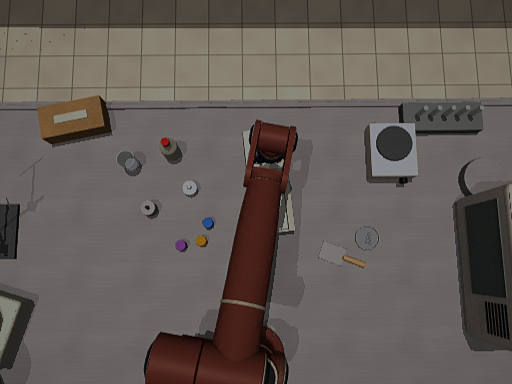

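Run:
```python
from h import *
d=np.load("w10.npz");b=back(d,[[255,101.4]],85)[0];print("cup top",b.round(1),"pocket est 593.7 -63.1")
print("hood edge",back(d,[[255,190.5]],112)[0].round(1))
I=cv2.resize(d["img"][60:200,200:310,::-1],None,fx=5,fy=5,interpolation=cv2.INTER_CUBIC);I=cv2.resize(I,(470,600))
a=np.linspace(0,2*np.pi,100);k=600/140
for r,z,col in ((22,53,(0,0,255)),(19,85,(0,255,0))):
    W=np.c_[593.7+r*np.cos(a),-63.1+r*np.sin(a),0*a+z];cv2.polylines(I,[((proj(d,W)-[200,60]+.5)*k).astype(int).reshape(-1,1,2)],True,col,1)
cv2.imwrite("pics/c10.png",I)
```

```text
cup top [592.6 -63.   85. ] pocket est 593.7 -63.1
hood edge [648.8 -57.8 112. ]
```

View pics/c10.png

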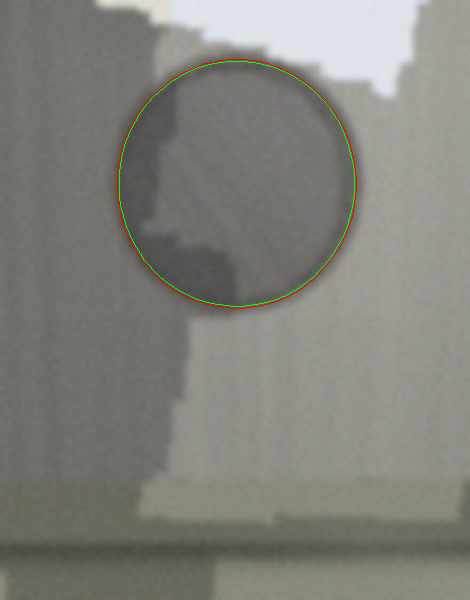

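The cup's top circle and the pocket circle both match where they were predicted, so the cup is seated and the tray has not moved. The robot is clear. I hand in.

```bash
python3 -c "
from plant import manip
print(manip.close_job(), manip.get_obs()['time_s'])"
```

```text
the job is handed in; nothing more can be done
the job is handed in; nothing more can be done
```

The tray is fully out against its stop, and the steel cup stands upright in the pocket, released. I handed the job in at about 34 s; it reports no verdict.

- **Tray:** I felt for the tray top and touched it at about z = 53 mm, about 5 mm below nominal. I dragged it out with about 6 to 12 N of measured downward force. At the end the pull force rose to about 6.8 N while the tool lagged, which I took as the stop. Measured later from the hood edge, the pocket put the tray at about 99 mm out.
- **Cup:** I picked the grey cup and lowered it into the pocket without resistance. I stopped on floor contact, at about 4 N above its hanging weight and close to the expected depth, then let go and lifted clear.
- **Last checks:** The cup's top matches the pocket centre within about 1 mm. The wrist view shows the tray unmoved, the bystanders look to be where they stood, and the robot touches nothing.
- **Disagreement:** The cameras differed by 2 to 5 mm sideways on the analyser. I used the wrist camera, corrected by 1.4 mm against the held cup.

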